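Fill the gift box and hold the spring clip open on its lid

ROBOT

A 7-joint arm with a two-finger parallel gripper is mounted at the origin on the work surface. World frame = base frame: x ahead of the robot, y to its left, z up, the work surface at z = 0. Lengths are in m, angles in rad, forces in N, time in s.
With the tool pointing down it reaches from about 0.4 to 0.9 m from the base axis. Payload 5.6 kg.
Tool frame: the origin (TCP) lies midway between the tips of the shut fingers; the grasp point (between the pads) lies 19 mm behind it; z points along the fingers, y is the line along which they close (so a half turn about z gives the same grasp; the last joint's range is limited). The gripper opens to 92 mm and grips with 3 to 60 N. Pads are 20 mm wide; open, the fingers measure 128 mm over their backs; the gripper's body (75 mm by 189 mm) begins 69 mm behind the grasp point.
Start: joints at [1.247, 0.468, -0.012, 1.603, 0.006, 1.071, -0.056], TCP at [0.18, -0.625, 0.215] pointing down, gripper open.
Joint ranges: [-2.53, 2.53], [-0.31, 2.02], [-1.57, 1.55], [0.28, 2.44], [-1.29, 4.43], [0.15, 1.84], [-2.92, 2.92]. Speed limits (rad/s): [2.57, 2.57, 3.14, 3.14, 3.14, 3.14, 3.14].

INTERFACE

Orientations are given as a 3x3 rotation matrix whose columns are the frame's x, y, z axes.
In Python, from station import env, effector, solver, viewer, workorder, search_frame, tip_of gives the robot as it stands. Calls block until the motion is done:
- env.reach(position, orientation): joint-space move of the TCP to a pose.
- env.movel(position, frame=None, rate=0.15): straight line of the TCP; frame=None keeps the orientation; rate is the mean speed in m/s.
- env.goto_joints(angles): joint-space move.
- effector.release() and effector.grasp(squeeze=None): open the fingers fully, or close them until they stop; squeeze is the grip in N (None keeps the last).
- env.pause(seconds).
- solver.inverse_kinematics(position, orientation): joint angles nearest the present ones, or None.
- env.sense(): the state.
- viewer.read_camera(name): name is "side" or "top"; returns (picture, depth): 480x640x3 uint8, red, green, blue; 480x640 float32, m along the optical axis (not along the pixel's ray), 0 where there is no reading.
- viewer.camera_info(name): a dict with "intrinsics" (3x3 intrinsics, pixels), "eye" and "rotation" of the camera in the world. Camera axes: x right, y up, looking along -z (the intrinsics and any distortion apply to the point x, -y, -z); pixel columns grow to the right and rows downward; lengths in m; the calibration is good to about 2 mm. A picture is of the moment at which its call begins. camera_info takes no time and is no camera call.
A pose or a line that the arm cannot do raises env.PlanningError and nothing moves.
- workorder.finish_job(): hands the job in; it is judged then, once.
Trained networks look in the newest picture that a camera, given by its name, has taken for a name from the list of things; names that differ only in an ending like _2 or _b are one class to them, and where a whole thing is asked for, a point or a joint stands for the part that bears it (a point fixed in the world has none). Each returns a list of dicts, best first, with "score" (0 to 1); they miss things now and then, are a little off and sometimes report something else, mostly with a low value. They report only what shows in the picture. A call takes as long as a camera call. They do not tell look-alikes from the thing itself.
- search_frame(camera, name): "at" ([x, y, z] in m, in world coordinates, good to about 4 mm: the middle of the surface that is visible of it).
- tip_of(camera, name): "at" ([x, y, z] in m, in world coordinates, good to about 4 mm: a listed point, or the origin of a listed thing).
The state is a dict: "t": time; "joint_positions": joint angles; "joint_velocities": joint speeds; "tau": joint torques, N m; "ee_pos": TCP position; "tcp_rot": TCP orientation; "wrist_force": force on the tool from outside, world axes, zero at the start; "moment": the same for the moment, N m; "gripper_width": finger opening in m; "grasp_force": force on a finger pad.
Only numpy, scipy, OpenCV 4.12 (cv2) and the standard library are available. Lean on these libraries where they do the work, as an engineer would, in place of code of your own. Each camera call takes 0.05 s, during which the arm holds its last target. There are 200 camera calls.

TASK

Make up the gift box: lay the small square carton in the matching square well of the open box, without dropping it, so that it sits flat on the bottom of the well, and let go of it. Then pick up the wooden spring clip by its handles, squeeze it wide open and bring the gaping jaws around one upright side edge of the standing card lid (either side), about half-way up, so that the customer can slip a greeting card in beside it. Finish while holding the clip there, squeezed wide open and with the lid's edge well between the jaws but not touched by them; do not bump the lid, and leave everything else on the counter where it is.

Things in the scene. Friction and masses are not known exactly. Their poses are not given: they have to be found in the camera images.
- carton: small square kraft-card carton with a cream band and a small dark round seal, 56 x 56 mm, 26 mm high, about 90 g; origin at its centre (13 mm above its underside), x and y along its sides, z up. The only square ware: the others are round or oblong. Any of its four quarter turns fits the well.
- giftbox: open gift box of stiff card, fixed: tray 130 (x) by 160 (y) mm, 30 mm high, with a cream insert flush with its rim. Origin at the centre of its underside, z up. Its lid stands along its -x side, nearest the robot; a row of pralines, 11 mm proud, runs along y at x = -41 mm, 18 mm short of the well. The top is flat and clear to +y and -y of the well: fingers best straddle the carton along y.
- well (a point): centre of the square well's mouth in the insert, level with its top face, 30 mm above the counter and 20 mm to +x of the box's centre; axes as the box. The well is 59 x 59 mm, sides along the box's x and y, 12 mm deep: the seated carton's centre is 1 mm above this point and 14 mm of the carton stand proud.
- lid: flat flap lid of the gift box, a fixed card panel 3 mm thick (x), 160 mm wide (y) and 125 mm tall, standing upright from the tray's rim, from 30 to 155 mm above the counter. Origin at the centre of its lower edge, axes as the box. The air beside its two upright side edges is free.
- lid_edge_a (a point): middle of the lid's upright side edge on the box's +y side: half-way up, 92.5 mm above the counter, on the edge, in mid-thickness; axes as the box (the lid lies to -y of it).
- lid_edge_b (a point): middle of the lid's other upright side edge, on the box's -y side, at the same height; axes as the box (the lid lies to +y of it).
- clip: wooden spring clip like a large clothes-peg: two wooden levers, steel coil; 102 mm long, 24 mm wide, 50 g, lying on its side (pivot pin upright). Origin at the pivot, half-way up its width, 12 mm above the counter. z along the pin (up), x to the jaw tips (at x = 47 mm; handle ends at -55 mm), y across. Shut, it is mirror-symmetric about its x-z plane; opened, these axes turn with the +y lever.
- clip_grip (a point): the place to grip: mid-plane of the shut clip, 38 mm behind the pivot (x = -38 mm), 12 mm above the counter, axes as the clip. The handles spread backwards at 0.22 rad each; here they are 36 mm over their outer faces along y. Squeezed fully, the outer faces are parallel and 19 mm apart, each lever having turned 0.22 rad.
- clip_lever (a joint): opening angle between the clip's two levers, rad: 0 shut, 0.44 fully open (a stop). The spring closes it: about 4 N on each handle at the grip place starts it, about 8 N holds it fully open. Fully open, the jaws gape 22 mm at the tips and 17 mm at 35 mm from the pivot.
- clip_jaw2 (a point): inner corner of the jaw tip of the clip's other (-y) lever, half-way up its width; axes turn with that lever (x along the jaw to its tip, +y towards the other jaw). The jaws are 9 mm thick each, 20 mm over both when shut.
- bar: bystander: oblong kraft sleeve 140 x 50 x 14 mm, lying; origin under its centre.
- tin: bystander: round metal tin 66 mm wide, 41 mm high; origin under its centre.
- jar: bystander: glass jar of truffles with wooden lid, 68 mm wide, 93 mm high; origin under its centre.
- pricestand: bystander: small price card on a steel stem and round foot, 128 mm high; origin under its foot.
- spool: bystander: empty cream cardboard spool 64 mm wide, 25 mm high; origin under its centre.
- spoon: bystander: spoon lying on the counter, 0.17 m long along its x.
- foldback: bystander: small dark steel fold-back clip, 30 mm, not the wooden one; origin under its centre.
Things that resemble listed ones, but are neither listed nor needed, are in the scene too. Of the things that look like the clip, the largest one is meant.

How it is judged:
On the way, in this order (a step that is already met when the one before it is completed fails the run):
1. the carton sits flat in the square well, let go (horizontal distance between carton and well below 0.004 m and z of carton in the frame of giftbox below 0.033 m and angle between carton's own z axis and vertical below 0.06 rad and contact force between the fingers and carton below 0.1 N), for 0.2 s.
2. the clip is squeezed open and lifted off the counter (value of joint clip_lever above 0.3 rad and height (world z) of clip above 0.035 m and contact force between the fingers and clip above 1 N), for 0.2 s.
At the end, for the whole second after the job is handed in: Carton in the well: within 4 mm of its axis, down within 2 mm, level, not touched. Clip held still in the fingers, opened at least 0.30 of 0.44 rad, a side edge of the lid between its jaws at least 6 mm inside the tips and within 30 mm of half-way up, touching neither lid nor box (under 0.2 N) (all of step 1 and value of joint clip_lever above 0.3 rad and contact force between the fingers and clip above 1 N and height (world z) of clip above 0.055 m and contact force between clip and giftbox below 0.2 N and linear speed of clip below 0.03 m/s and ((x of lid_edge_a in the frame of clip between 0.008 and 0.041 m and y of lid_edge_a in the frame of clip below -0.001 m and y of lid_edge_a in the frame of clip_jaw2 above 0 m and z of lid_edge_a in the frame of clip between -0.03 and 0.03 m) or (x of lid_edge_b in the frame of clip between 0.008 and 0.041 m and y of lid_edge_b in the frame of clip below -0.001 m and y of lid_edge_b in the frame of clip_jaw2 above 0 m and z of lid_edge_b in the frame of clip between -0.03 and 0.03 m))); the arm keeps its last pose, push and grip.
It fails at once if the lid is bumped (more than 8 N) (contact force between lid and anything else above 8 N).
It fails at once if the carton is dropped (falls freely at over 0.7 m/s) (linear speed of carton above 0.7 m/s and contact force between the fingers and carton below 0.05 N).
It fails at once if another ware or tool on the counter is moved by more than 25 mm (distance of any of bar, tin, jar, pricestand, spool, spoon, foldback from where it was at the start of the episode above 0.025 m).
It also fails if it takes over 72 s, if anything falls off the work surface, if the arm or the gripper's body presses on something with over 40 N, if the wrist force passes 120 N, or if a joint passes its speed limit or range.

## Working session

There is one attempt and no reset: what is moved stays moved. The work goes in short steps, each a Python script; the robot and the scene stay as the last script left them, time stands still between calls to the robot, and variables do not carry over. Pictures are saved under pics/ and viewed, at most 10 in all, crops included, and the job is handed in when it is done.

```bash
ls; mkdir -p pics
python3 - <<'E'
from station import env, effector, solver, viewer, workorder, search_frame, tip_of
import cv2, numpy as np
for c in ("top","side"):
    p,d=viewer.read_camera(c); cv2.imwrite(f"pics/{c}0.png",p[:,:,::-1]); np.save(f"pics/{c}0.npy",d)
    i=viewer.camera_info(c); print(c,i)
    for n in ("carton","giftbox","well","lid_edge_a","lid_edge_b","clip","clip_grip","clip_jaw2"):
        print(n,[(np.round(r["at"],3).tolist(),round(r["score"],2)) for r in tip_of(c,n)][:4])
E
```

```text
pics
top {'intrinsics': array([[544.82299288,   0.        , 318.0658499 ],
       [  0.        , 544.82299288, 242.74988706],
       [  0.        ,   0.        ,   1.        ]]), 'eye': array([0.35690169, 0.02101941, 1.20189967]), 'rotation': array([[ 0.11720611,  0.97273607, -0.20011813],
       [-0.99310335,  0.1153917 , -0.02074829],
       [ 0.00290936,  0.20116981,  0.97955206]])}
carton [([0.519, -0.396, 0.016], 0.88), ([0.571, 0.056, 0.0], 0.57)]
giftbox [([0.568, 0.055, -0.0], 0.91)]
well [([0.592, 0.054, 0.029], 0.94), ([0.394, 0.128, 0.004], 0.49)]
lid_edge_a [([0.482, 0.114, 0.088], 0.89), ([0.523, -0.042, 0.09], 0.62)]
lid_edge_b [([0.482, 0.114, 0.088], 0.89), ([0.523, -0.042, 0.09], 0.62)]
clip [([0.473, 0.361, 0.012], 0.86), ([0.354, 0.365, 0.01], 0.86), ([0.515, 0.468, 0.007], 0.51)]
clip_grip [([0.494, 0.334, 0.012], 0.6), ([0.49, 0.472, 0.009], 0.59), ([0.334, 0.382, 0.009], 0.56), ([0.587, 0.055, 0.03], 0.4)]
clip_jaw2 [([0.382, 0.343, 0.01], 0.73), ([0.435, 0.394, 0.012], 0.6), ([0.55, 0.461, 0.015], 0.55)]
side {'intrinsics': array([[499.46161199,   0.        , 3
[... 291 characters left out ...]
.00308531,  0.69005733,  0.72374814]])}
carton [([0.514, -0.402, 0.012], 0.92), ([0.702, -0.296, -0.001], 0.43)]
giftbox [([0.568, 0.05, 0.003], 0.84)]
well [([0.586, 0.057, 0.031], 0.59)]
lid_edge_a [([0.491, 0.116, 0.093], 0.86), ([0.522, -0.04, 0.092], 0.75), ([0.786, 0.108, -0.0], 0.62)]
lid_edge_b [([0.491, 0.116, 0.093], 0.86), ([0.522, -0.04, 0.092], 0.75), ([0.786, 0.108, -0.0], 0.62)]
clip [([0.464, 0.358, 0.012], 0.84), ([0.358, 0.36, 0.01], 0.64), ([0.513, 0.468, 0.009], 0.54), ([0.395, 0.125, 0.002], 0.42)]
clip_grip [([0.495, 0.336, 0.014], 0.72), ([0.336, 0.385, 0.006], 0.57), ([0.488, 0.469, 0.008], 0.5)]
clip_jaw2 [([0.436, 0.393, 0.012], 0.73), ([0.547, 0.463, 0.009], 0.72)]
```

View pics/top0.png

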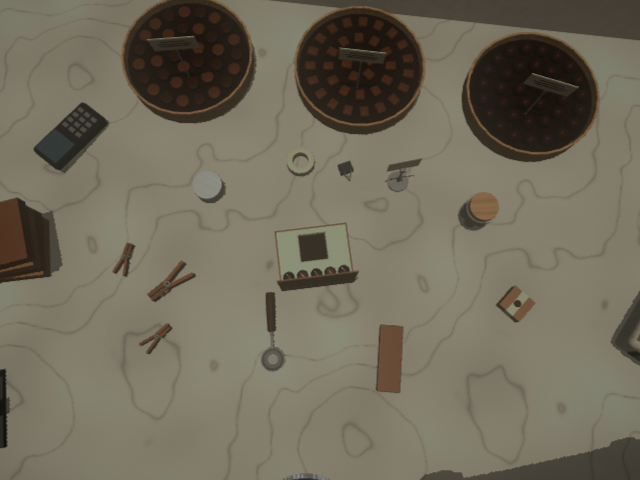

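View pics/side0.png

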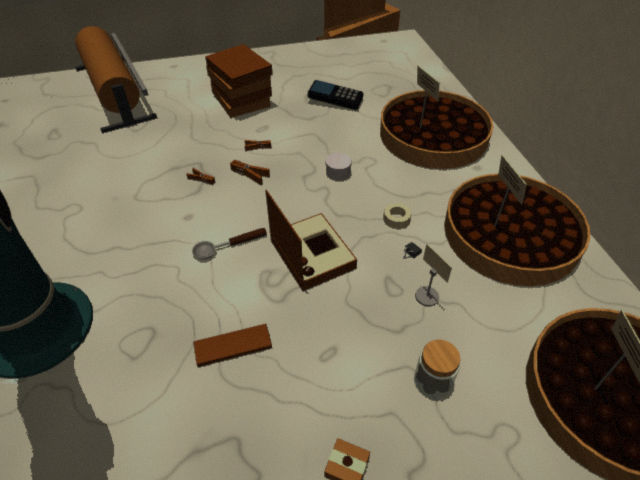

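The three clip look-alikes in the top image are at (170,281), (124,259) and (156,338). The one at (170,281) is visibly the longest, so it should be the 102 mm one. The only square carton is at (517,304). I'll rectify enlarged crops to confirm this and to measure.

```bash
cat > h.py <<'E'
import cv2, numpy as np
from station import env, effector, solver, viewer, workorder, search_frame, tip_of
def proj(c,P):
    i=viewer.camera_info(c); q=(np.atleast_2d(P)-i["eye"])@i["rotation"]
    u=np.c_[q[:,0],-q[:,1],-q[:,2]]@i["intrinsics"].T
    return u[:,:2]/u[:,2:]
def rect(c,img,x0,y0,w,z,s=0.0005):
    """bird's-eye patch of plane z, centred at x0,y0, width w; rows = -x, cols = -y"""
    n=int(w/s); px=np.float32([[0,0],[n,0],[n,n],[0,n]])
    W=np.array([[x0+w/2-r*s,y0+w/2-q*s,z] for q,r in px])
    H=cv2.getPerspectiveTransform(np.float32(proj(c,W)),px)
    return cv2.warpPerspective(img,H,(n,n),flags=cv2.INTER_CUBIC)
def down(yaw_y):
    """tool down, tool y axis at world angle yaw_y"""
    y=np.array([np.cos(yaw_y),np.sin(yaw_y),0]); z=np.array([0,0,-1.]); return np.c_[np.cross(y,z),y,z]
E
python3 - <<'E'
from h import *
T=cv2.imread("pics/top0.png"); S=cv2.imread("pics/side0.png")
rows=[]
for c,I in (("top",T),("side",S)):
    rows.append(np.hstack([rect(c,I,.516,-.399,.1,.026,.0004),rect(c,I,.588,.056,.1,.03,.0004),rect(c,I,.468,.36,.125,.024,.0005)]))
m=np.clip(np.vstack(rows)*1.8,0,255).astype(np.uint8)
m=np.vstack([m]);cv2.imwrite("pics/m.png",m)
w=np.clip(rect("top",T,.44,.39,.25,.02,.0005)*1.8,0,255).astype(np.uint8);cv2.imwrite("pics/clips.png",w)
E
```

```text
(no output)
```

View pics/m.png

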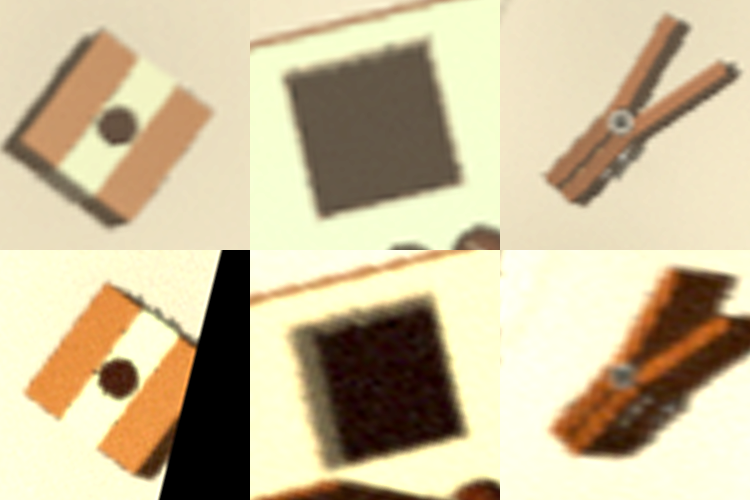

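View pics/clips.png

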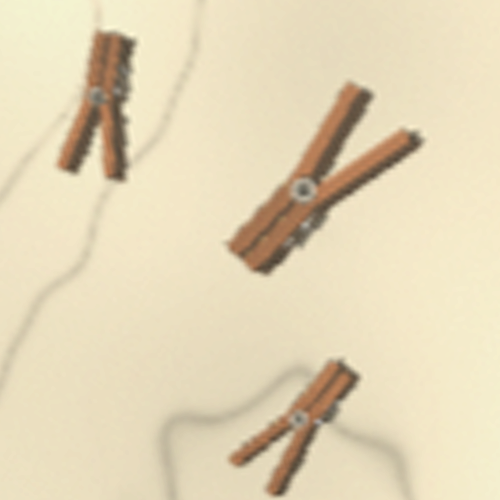

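The crop confirms that the clip at (302,188) in the crop, top image (170,281), is clearly larger than the two others. The top row of the montage shows carton and well cleanly. Next I'll fit poses by colour and check IK.

```bash
cat >> h.py <<'E'
def towld(p,x0,y0,w,s): p=np.atleast_2d(p); return np.c_[x0+w/2-p[:,1]*s, y0+w/2-p[:,0]*s]
def big(mask):
    n,l,st,_=cv2.connectedComponentsWithStats(mask.astype(np.uint8)); return l==1+np.argmax(st[1:,4])
def sat(P): h=cv2.cvtColor(P,cv2.COLOR_BGR2HSV).astype(int); return h
def square(pts,x0,y0,w,s):
    (c,sz,_)=r=cv2.minAreaRect(pts); b=towld(cv2.boxPoints(r),x0,y0,w,s); e=b[1]-b[0]
    a=np.arctan2(e[1],e[0])%(np.pi/2); return b.mean(0),a,np.array(sz)*s
E
python3 - <<'E'
from h import *
for c in ("top","side"):
    I=cv2.imread(f"pics/{c}0.png"); s=.0004
    P=rect(c,I,.516,-.399,.1,.026,s); h=sat(P); m=(h[...,1]>90)&(h[...,0]<20)&(h[...,2]>70)
    m=cv2.morphologyEx(m.astype(np.uint8),cv2.MORPH_OPEN,np.ones((5,5)))
    print(c,"carton",square(cv2.findNonZero(m),.516,-.399,.1,s))
    P=rect(c,I,.588,.056,.1,.03,s); m=sat(P)[...,2]<(85 if c=="top" else 110); m[210:]=0; m[:25]=0
    print("well",square(cv2.findNonZero(big(m).astype(np.uint8)),.588,.056,.1,s))
    P=rect(c,I,.468,.36,.125,.024,.0005); h=sat(P); m=(h[...,1]>90)&(h[...,0]<20)&(h[...,2]>60); m=big(m)
    yx=np.argwhere(m)[:,::-1]; W=towld(yx,.468,.36,.125,.0005); u,_,v=np.linalg.svd(W-W.mean(0),full_matrices=False)
    print("clip centroid",W.mean(0),"axis deg",np.degrees(np.arctan2(v[0,1],v[0,0])),"extent",((W-W.mean(0))@v[0]).min(),((W-W.mean(0))@v[0]).max())
for q in ("lid","clip"):pass
def ik(p,a): r=solver.inverse_kinematics(p,down(a)); return None if r is None else np.round(r,2)
for k in range(4):
    print("carton",k,ik([.516,-.399,.02],np.radians(-50+90*k)),"well",ik([.588,.056,.036],np.radians(102.5+180*(k%2))))
for k in range(2):
    a=np.radians(226+180*k); print("clip",ik([.496,.334,.004],a),"edgeA",ik([.471,.183,.084],a+np.radians(146)),"edgeB",ik([.537,-.109,.084],a-np.radians(34)))
E
```

```text
top carton (array([ 0.51537025, -0.3947862 ], dtype=float32), np.float32(0.92898166), array([0.05602016, 0.0559291 ]))
well (array([0.5865898 , 0.05700224], dtype=float32), np.float32(0.24781191), array([0.05901741, 0.05896135]))
clip centroid [0.47131709 0.35881957] axis deg 136.07125636011375 extent -0.05271301821784697 0.04977626692185039
side carton (array([ 0.5149998 , -0.39710897], dtype=float32), np.float32(0.93355817), array([0.05668782, 0.05722643]))
well (array([0.5853647 , 0.05494117], dtype=float32), np.float32(0.24497831), array([0.06034285, 0.06034285]))
clip centroid [0.47131796 0.35654275] axis deg 137.22124194331542 extent -0.0664711135948306 0.052085824808953074
carton 0 [ 0.72  0.71 -0.16  1.7   0.15  0.74 -0.38] well [ 0.37  0.74 -0.7   1.83  0.64  0.82  1.12]
carton 1 [ 0.92  0.76 -0.44  1.69  0.42  0.79  0.98] well [ 0.17  0.65 -0.42  1.84  0.38  0.73 -1.82]
carton 2 [ 1.38  1.25 -1.34  1.66  1.27  1.33  2.06] well [ 0.37  0.74 -0.7   1.83  0.64  0.82  1.12]
carton 3 [ 0.52  0.71  0.13  1.72 -0.12  0.73 -1.74] well [ 0.17  0.65 -0.42  1.84  0.38  0.73 -1.82]
clip [-1.13  0.76  0.66  1.89 -0.68  0.73 -2.42] edgeA [ 0.42  0.76 -1.14  2.    0.86  0.97 -0.96] edgeB [ 0.12  0.47  0.03  1.95 -0.02  0.72 -2.78]
clip [-0.06  0.86 -0.82  1.81  0.83  0.85 -0.49] edgeA [ 0.5   0.93 -1.33  2.    1.03  1.13  2.06] edgeB [ 0.61  0.56 -0.6   1.92  0.43  0.79 -0.02]
```

Run:
```python
from h import *
a=np.radians(53.2); b=np.radians(104.1)
env.reach([.5152,-.396,.12],down(a)); env.movel([.5152,-.396,.016],rate=.12)
effector.grasp(15); s=env.sense(); print(s["t"],s["gripper_width"],s["grasp_force"],s["ee_pos"])
env.movel([.5152,-.396,.25],rate=.2)
env.reach([.586,.056,.25],down(b)); env.movel([.586,.056,.062],rate=.12)
for c in ("top","side"):
    p,d=viewer.read_camera(c); cv2.imwrite(f"pics/{c}1.png",p[:,:,::-1])
s=env.sense(); print(s["t"],s["gripper_width"],s["ee_pos"],s["wrist_force"])
m=np.hstack([cv2.resize(cv2.imread(f"pics/{c}1.png")[r:r+120,q:q+120],(400,400)) for c,r,q in (("top",190,255),("side",180,260))])
cv2.imwrite("pics/h1.png",np.clip(m*1.5,0,255))
```

```text
4.0917 0.05598080584607219 14.999815374612808 [ 0.51524586 -0.39607851  0.01618469]
8.9 0.05581720354768135 [0.58640252 0.05599497 0.06259443] [-0.46607576 -0.35940135 -0.76413832][ WARN:0@13.288] global loadsave.cpp:1063 imwrite_ Unsupported depth image for selected encoder is fallbacked to CV_8U.
```

View pics/h1.png

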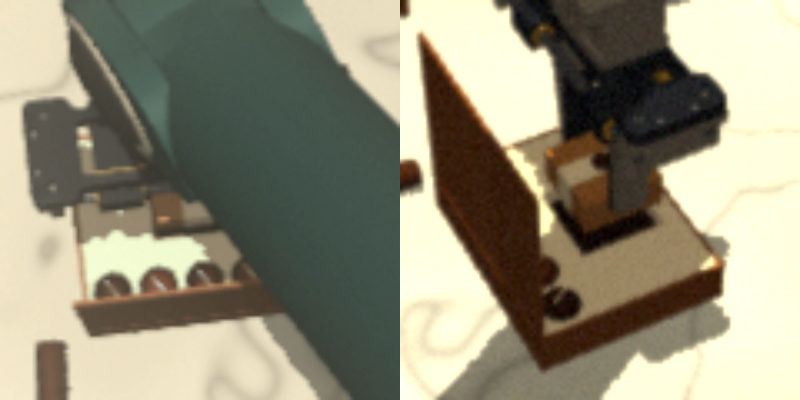

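The carton hovers squarely over the well: in the right-hand half its front lower corner is at (585,240) and the well's front corner is at (585,250). I'll lower it with force watching.

Run:
```python
from h import *
x,y=.586,.056; f0=env.sense()["wrist_force"]
for z in (.050,.046,.044,.042,.040,.038,.036,.035,.034):
    env.movel([x,y,z],rate=.05); s=env.sense(); f=s["wrist_force"]-f0
    print(z,np.round(s["ee_pos"],4),np.round(f,1))
    if np.linalg.norm(f)>6: break
print(s["t"])
```

```text
0.05 [0.5856 0.056  0.0494] [ 0.3  0.4 -0.4]
0.046 [0.5858 0.056  0.0458] [-0.1 -0.2  0.3]
0.044 [0.586 0.056 0.044] [ 0.7  0.8 -0.1]
0.042 [0.5859 0.056  0.0419] [-0.2  0.9 -0.2]
0.04 [0.5859 0.056  0.0398] [ 0.1  1.1 -1. ]
0.038 [0.5859 0.056  0.0379] [ 0.8  0.2 -1.1]
0.036 [0.5859 0.056  0.0358] [ 1.   0.8 -0.1]
0.035 [0.586 0.056 0.035] [ 0.6  1.6 -1.2]
0.034 [0.5862 0.0561 0.0342] [ 0.5 -0.2  2. ]
11.2917
```

Run:
```python
from h import *
effector.release(); env.pause(.3)
env.movel([.586,.056,.25],rate=.25)
env.reach([.4967,.3335,.15],down(np.radians(46.4)))
for c in ("top","side"):
    p,d=viewer.read_camera(c); cv2.imwrite(f"pics/{c}2.png",p[:,:,::-1])
    print([(c,n,np.round(r["at"],4),round(r["score"],2)) for n in ("carton",) for r in tip_of(c,n)][:2])
s=env.sense(); print(s["t"],np.round(s["joint_positions"],2),s["gripper_width"])
for z,p,a in ((.004,[.4967,.3335],46.4),(.2,[.471,.183],194.1),(.084,[.471,.183],194.1)):
    r=solver.inverse_kinematics([*p,z],down(np.radians(a))); print(None if r is None else np.round(r,2))
I=cv2.imread("pics/side2.png"); J=cv2.imread("pics/top2.png")
m=np.hstack([cv2.resize(I[100:300,180:420],(400,333)),cv2.resize(J[200:320,260:404],(400,333))])
cv2.imwrite("pics/h2.png",np.clip(m*1.5,0,255).astype(np.uint8))
```

```text
[('top', 'carton', array([0.59  , 0.0555, 0.0357]), 0.59)]
[('side', 'carton', array([0.5857, 0.0513, 0.0344]), 0.9)]
14.8167 [-0.14  0.56 -0.68  1.76  0.41  0.97 -0.18] 0.09208563728440713
[-0.23  0.75 -0.56  1.82  0.57  0.73 -0.3 ]
[ 0.56  0.67 -1.36  1.91  0.72  1.18  2.32]
[ 0.45  0.81 -1.2   2.    0.91  1.01  2.18]
```

View pics/h2.png

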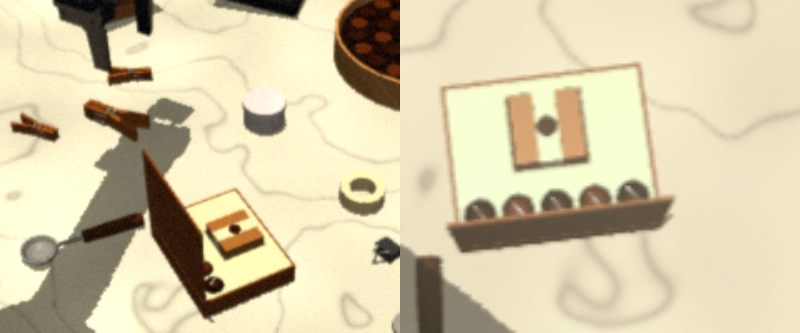

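The carton sits level in the well (right half, around (548,128)) and the clip is untouched. Now I'll grasp the clip.

Run:
```python
from h import *
env.movel([.4967,.3335,.004],rate=.12)
effector.grasp(20); env.pause(.3); s=env.sense(); print(s["t"],s["gripper_width"],s["grasp_force"],s["ee_pos"])
env.movel([.4967,.3335,.2],rate=.12); s=env.sense(); print(s["t"],s["gripper_width"],s["grasp_force"])
env.reach([.455,.25,.2],down(np.radians(194.1)))
s=env.sense(); print(s["t"],np.round(s["ee_pos"],4),s["gripper_width"],np.round(s["joint_positions"],2))
for c in ("top","side"):
    p,d=viewer.read_camera(c); cv2.imwrite(f"pics/{c}3.png",p[:,:,::-1]);np.save(f"pics/{c}3.npy",d)
    for n in ("clip","clip_jaw2","lid_edge_a"):
        print(c,n,[(np.round(r["at"],4).tolist(),round(r["score"],2)) for r in tip_of(c,n)][:3])
m=np.hstack([cv2.resize(np.clip(cv2.imread(f"pics/{c}3.png")[r:r+150,q:q+150]*1.5,0,255).astype(np.uint8),(400,400)) for c,r,q in (("top",170,170),("side",100,180))])
cv2.imwrite("pics/h3.png",m)
```

```text
17.5833 0.0183569494850043 19.97250348329544 [0.49670849 0.33347678 0.004005  ]
19.3667 0.01845598207113061 19.971788227558136
21.3833 [0.455  0.2501 0.1999] 0.018480555424155064 [ 0.4   0.67 -1.32  1.88  0.71  1.18  2.2 ]
top clip [([0.7653, -0.1208, -0.0014], 0.58)]
top clip_jaw2 [([0.3811, 0.3442, 0.0102], 0.67)]
top lid_edge_a [([0.5197, -0.0418, 0.0894], 0.9), ([0.4824, 0.115, 0.0937], 0.7)]
side clip [([0.4627, 0.2055, 0.2115], 0.95), ([0.357, 0.3617, 0.0086], 0.55), ([0.5132, 0.4656, 0.0093], 0.46)]
side clip_jaw2 [([0.4599, 0.2049, 0.2068], 0.51), ([0.381, 0.342, 0.0072], 0.48), ([0.548, 0.4647, 0.0078], 0.45)]
side lid_edge_a [([0.5232, -0.0384, 0.0941], 0.97), ([0.491, 0.1169, 0.0928], 0.56)]
```

View pics/h3.png

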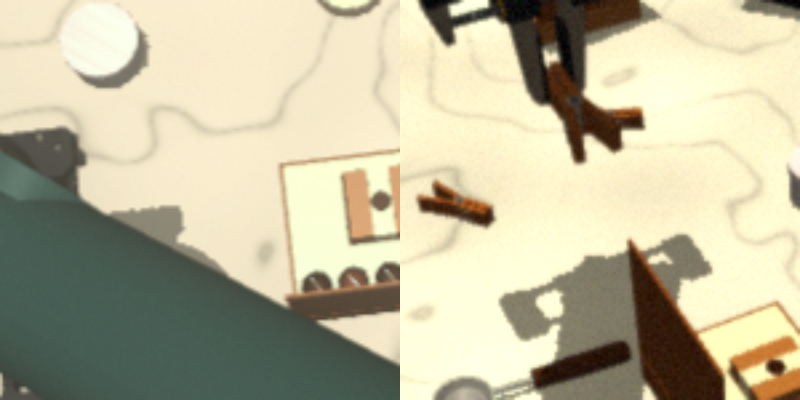

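The side view (right half) shows the clip held gaping: its pivot is at full-image (245,139) and its jaws point to the box. The jaws look level. I'll compute the pivot from the pixels, then approach in front of the lid edge at working height.

Run:
```python
from h import *
i=viewer.camera_info("side")
def back(u,v,z):
    r=np.linalg.inv(i["intrinsics"])@[u,v,1]; r=i["rotation"]@(r*[1,-1,-1]); return i["eye"]+r*(z-i["eye"][2])/r[2]
print("pivot",back(244.9,139.4,.221))
yaw=.246; X=np.array([np.cos(yaw),np.sin(yaw)]); Y=np.array([-X[1],X[0]])
C=np.array([.586,.056])-.02*X; A=C-.0635*X+.08*Y; print("edge_a",A)
# lid upper corners predicted vs picture
L=np.array([[*(C-.0635*X+q*.08*Y),z] for q in (1,-1) for z in (.155,.03)])
print(np.round(proj("side",L),1).tolist(),np.round(proj("top",L),1).tolist())
g=A+(.032+.038+.045)*Y   # 45 mm stand-off from final
env.movel([*g,.2],rate=.2); env.movel([*g,.084],rate=.15)
s=env.sense(); print(s["t"],np.round(s["ee_pos"],4),s["gripper_width"])
for c in ("top","side"):
    p,d=viewer.read_camera(c); cv2.imwrite(f"pics/{c}4.png",p[:,:,::-1])
    for n in ("clip","clip_jaw2","lid_edge_a"):
        print(c,n,[(np.round(r["at"],4).tolist(),round(r["score"],2)) for r in tip_of(c,n)][:3])
m=np.hstack([cv2.resize(np.clip(cv2.imread(f"pics/{c}4.png")[r:r+120,q:q+120]*1.6,0,255).astype(np.uint8),(400,400),interpolation=2) for c,r,q in (("top",200,210),("side",130,200))])
cv2.imwrite("pics/h4.png",m)
```

```text
pivot [0.46315344 0.20043385 0.221     ]
edge_a [0.48553172 0.11325709]
[[265.6, 189.2], [270.1, 231.5], [300.8, 240.1], [302.7, 281.9]] [[276.9, 281.5], [281.0, 289.1], [358.8, 271.0], [354.4, 279.7]]
22.9833 [0.4578 0.2255 0.0847] 0.01838592032138352
top clip [([0.5152, 0.4675, 0.0065], 0.89), ([0.3527, 0.3655, 0.0088], 0.52), ([0.6949, 0.3068, 0.0026], 0.17)]
top clip_jaw2 [([0.5487, 0.4601, 0.013], 0.5), ([0.3802, 0.3434, 0.0065], 0.45), ([0.6917, 0.3076, 0.0018], 0.42)]
top lid_edge_a [([0.524, -0.0422, 0.0924], 0.57)]
side clip [([0.357, 0.3623, 0.0058], 0.75), ([0.467, 0.1333, 0.0934], 0.59), ([0.4643, 0.1851, 0.0954], 0.58)]
side clip_jaw2 [([0.4684, 0.1336, 0.093], 0.69), ([0.38, 0.3419, 0.007], 0.65), ([0.4891, 0.1157, 0.0901], 0.53)]
side lid_edge_a [([0.4904, 0.1154, 0.0897], 0.66), ([0.526, -0.04, 0.0952], 0.62), ([0.4664, 0.1322, 0.0946], 0.55)]
```

View pics/h4.png

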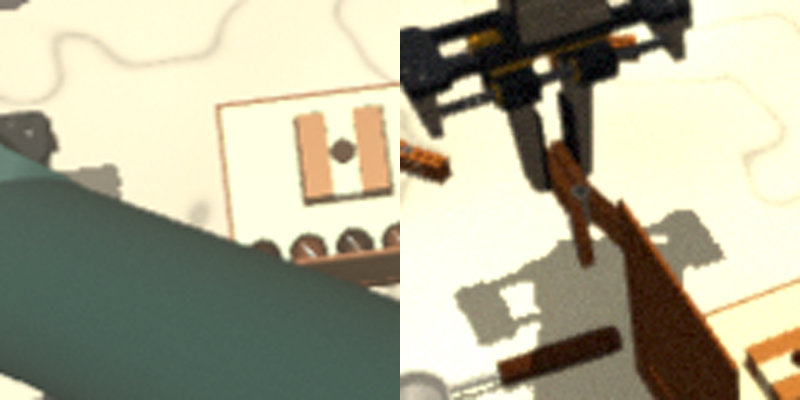

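The lid's top corner is at (266,190), matching the prediction. The coil is at (254,187) and the near jaw tip at (256,209), clear of the lid on its -x side. The clip seems to sit a few mm further forward in the fingers than planned, so I'll quantify that.

Run:
```python
from h import *
i=viewer.camera_info("side")
def back(u,v,z):
    r=np.linalg.inv(i["intrinsics"])@[u,v,1]; r=i["rotation"]@(r*[1,-1,-1]); return (i["eye"]+r*(z-i["eye"][2])/r[2])[:2]
yaw=.246; R=np.array([[np.cos(yaw),-np.sin(yaw)],[np.sin(yaw),np.cos(yaw)]])
A=np.array([.48553,.11326]); s=env.sense(); t=s["ee_pos"][:2]
f=lambda p:np.round((np.array(p)-A)@R*1000,1)   # box axes, rel. edge a, mm
print("tcp",f(t)); 
for z in (.105,.108,.100): print(z,"coil",f(back(254,187,z)),"tip",f(back(256.1,208,z)))
I=cv2.imread("pics/side4.png")
m=cv2.resize(np.clip(I[165:225,235:295]*2.0,0,255).astype(np.uint8),(600,600),interpolation=2)
# expected drawing: open clip, levers +-0.22, pivot p mm ahead of tcp
for p,col in ((38,(255,0,0)),(44,(0,255,0))):
    piv=t-R[:,1]*p/1000; 
    for z in (.081,.105):
        q=[]
        for sg in (1,-1):
            a=.22*sg; d=R@np.array([np.sin(a),-np.cos(a)]); n=R@np.array([np.cos(a),np.sin(a)])*sg
            q+= [piv+d*.047+n*.0, piv+d*.047+n*.010]
        for w in proj("side",[[*w,z] for w in q]): cv2.circle(m,tuple(int(v) for v in (w-[235,165])*10),4,col,-1)
cv2.imwrite("pics/h5.png",m)
```

```text
tcp [  0.2 114.9]
0.105 coil [-0.1 72.4] tip [-22.3   8.6]
0.108 coil [-1.1 69.1] tip [-23.3   5.6]
0.1 coil [ 1.7 77.9] tip [-20.7  13.7]
```

View pics/h5.png

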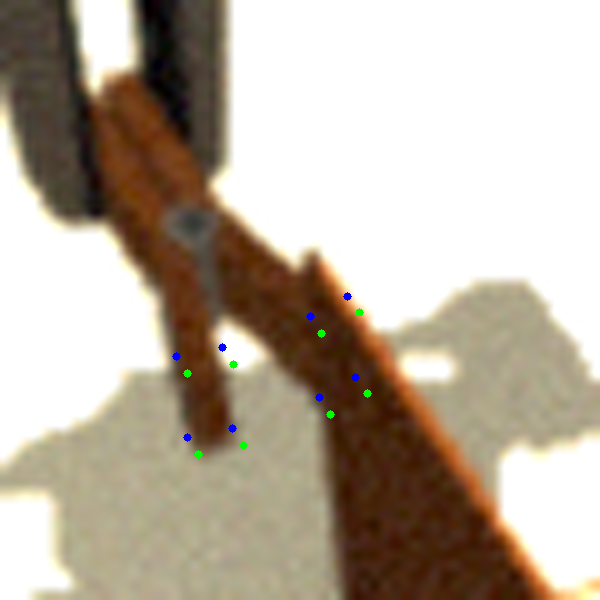

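Overlay: the near jaw's lower tip at (193–232, 445) matches the clip sitting about 43 mm ahead of the TCP and about 1 mm to -x. Moving in with a 1 mm correction while watching force.

Run:
```python
from h import *
yaw=.246; X=np.array([np.cos(yaw),np.sin(yaw)]); Y=np.array([-X[1],X[0]]); A=np.array([.48553,.11326])
f0=env.sense()["wrist_force"]
for d in (105,97,90,84,79,74):
    env.movel([*(A+.001*X+d/1000*Y),.084],rate=.04); s=env.sense(); f=s["wrist_force"]-f0; print(d,np.round(f,1))
    if np.linalg.norm(f[:2])>3: break
env.pause(.5); s=env.sense(); print(s["t"],np.round(s["ee_pos"],4),s["gripper_width"],s["grasp_force"],np.round(s["wrist_force"]-f0,2))
for c in ("top","side"):
    p,d=viewer.read_camera(c); cv2.imwrite(f"pics/{c}6.png",p[:,:,::-1])
I=cv2.imread("pics/side6.png")
cv2.imwrite("pics/h6.png",cv2.resize(np.clip(I[165:245,235:315]*2.0,0,255).astype(np.uint8),(600,600),interpolation=2))
```

```text
105 [-0.8 -0.3  1. ]
97 [ 0.3 -0.4  0.2]
90 [-0.4 -1.4  0.3]
84 [-1.4 -0.9 -0.7]
79 [-1.1 -0.7  0.9]
74 [-1.3 -1.3 -0.3]
25.8083 [0.4685 0.1853 0.084 ] 0.018310681010914667 19.971739947795868 [-1.03 -1.29 -0.2 ]
```

View pics/h6.png

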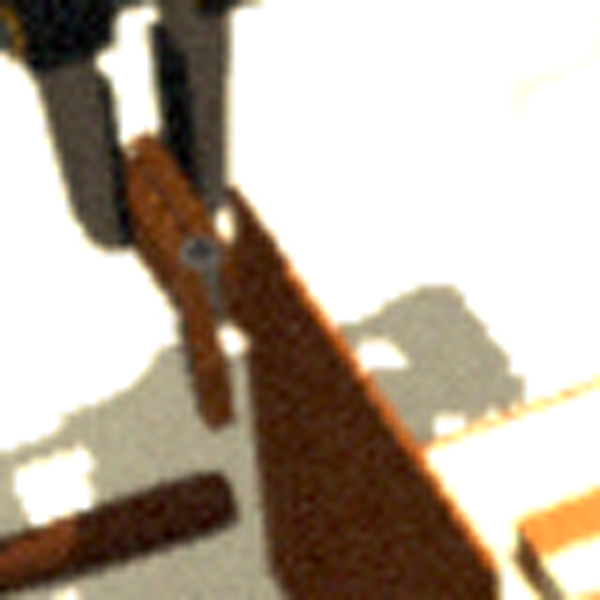

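Run:
```python
from h import *
i=viewer.camera_info("side")
def back(u,v,z):
    r=np.linalg.inv(i["intrinsics"])@[u,v,1]; r=i["rotation"]@(r*[1,-1,-1]); return (i["eye"]+r*(z-i["eye"][2])/r[2])[:2]
yaw=.246; R=np.array([[np.cos(yaw),-np.sin(yaw)],[np.sin(yaw),np.cos(yaw)]]); A=np.array([.48553,.11326])
k=80/600
for n,(u,v),z in (("tip outer low",(198,427),.081),("tip inner low",(230,420),.081),("coil",(200,250),.106),("edge top",(233,188),.155),("lid foot",(273,570),.03)):
    print(n,np.round((back(235+u*k,165+v*k,z)-A)@R*1000,1))
F=[]
for _ in range(20): env.pause(.05); F.append(env.sense()["wrist_force"])
F=np.array(F); print(F.mean(0),F.std(0))
```

```text
tip outer low [-21.4 -11.8]
tip inner low [-12.3 -13.5]
coil [-0.3 29.6]
edge top [-0.2 -2.9]
lid foot [ -9.3 -27.3]
[-0.12502566 -0.07481713 -0.4615864 ] [0.48247595 0.54165453 0.49018812]
```

The coil is about 31 mm outside the edge and centred on the lid plane. The near jaw tip is about 11 mm clear of the lid's mid-plane, and there is no contact force. The carton is in the well, so I'm handing in.

Run:
```python
from h import *
print(workorder.finish_job())
```

```text
the job is handed in; nothing more can be done
None
```

The carton lies flat in the well and released, and the wooden clip is held wide open around the lid's +y side edge with no contact force felt; the job is handed in at about 27 s of the 72 s, and no verdict came back.

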